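Candles back into their own holders

TASK

The candles for the class's three wooden holders were put in the wrong ones: move them so that each candle stands upright, down in the bore of its own holder - the thick candle in the round turned holder, the middle one in the oblong holder, the slim one in the square stepped holder. Every holder is taken, so stand one candle on the bare plywood offcut meanwhile, never on the red bench cover, where the wax would stain. Set candles down rather than dropping them, let none fall over, and leave the holders, the sanding block, the tape measure and the tin where they are.

Things in the scene. Friction and masses are not known exactly. Their poses are not given: they have to be found in the camera images.
- candle_wide: the thick cream wax candle: upright cylinder 60 mm across, 70 mm high (a thin 7 mm wick sticks up from the middle of its top). Origin: centre of its underside, z up along the candle. 0.12 to 0.25 kg. At the start it stands on top of the square holder, over the bore that is too small for it. It belongs in the round holder.
- candle_mid: the middle cream wax candle: upright cylinder 44 mm across, 80 mm high plus wick. Origin: centre of its underside, z up. About 0.11 kg. At the start it stands in the round holder's bore, with its lowest 12 mm below the rim. It belongs in the oblong holder.
- candle_slim: the slim cream wax candle: upright cylinder 28 mm across, 90 mm high plus wick. Origin: centre of its underside, z up. About 0.06 kg. At the start it stands in the oblong holder's bore, with its lowest 12 mm below the rim. It belongs in the square holder.
- holder_square: loose wooden candle holder (0.22 kg), two square steps: foot 98 x 98 mm, 16 mm high, upper step 76 x 76 mm, its top face 38 mm above the bench. In the middle of the top a round bore 42 mm across and 12 mm deep (its floor 26 mm above the bench). Origin: centre of its underside, z up, x and y along its sides; the bore lies straight above the origin.
- holder_oblong: loose wooden candle holder (0.30 kg), an oblong block: foot 134 x 98 mm, upper part 120 x 84 mm, top face 38 mm above the bench. In the middle of the top a round bore 58 mm across and 12 mm deep (its floor 26 mm above the bench). Origin: centre of its underside, z up, x along its length; the bore lies straight above the origin.
- holder_round: loose wooden candle holder (0.32 kg), turned round: foot 138 mm across, upper part 116 mm across, top face 38 mm above the bench. In the middle of the top a round bore 76 mm across and 12 mm deep (its floor 26 mm above the bench). Origin: centre of its underside, z up; the bore lies straight above the origin.
- offcut: flat square of bare plywood 120 x 120 x 9 mm, fixed to the bench, empty at the start: the free spot. Origin: centre of its underside, z up, x and y along its sides; its upper face is 9 mm above the bench. Nothing on the bench nearer than 70 mm to its centre. Holders and offcut lie anywhere among each other, centres at least 160 mm apart.
- sanding_block: bystander: cork sanding block 95 x 54 mm, 30 mm high, loose among the holders. Origin: centre of its underside, x along its length. To be left alone.
- tape_measure: bystander: black and yellow tape measure standing on its edge, 66 x 36 mm (with its nose 83 mm long), 62 mm high, loose among the holders. Origin: centre of its underside, x along its length, nose towards -x. To be left alone.
- varnish_tin: bystander: round metal tin 72 mm across, 69 mm high, loose among the holders. Origin: centre of its underside. To be left alone. The other equipment is fixed and stands farther out: low things (under 0.12 m) more than 0.70 m ahead of the robot, low things more than 0.40 m to its sides and things up to 0.28 m high more than 0.58 m to its sides.
Things that resemble listed ones, but are neither listed nor needed, are in the scene too. Leave any pink look-alike of the holder_oblong alone.

How it is judged:
On the way:
1. one candle stands, let go of, on the plywood offcut (((horizontal distance between candle_wide and offcut below 0.055 m and z of candle_wide in the frame of offcut between 0.005 and 0.014 m and angle between candle_wide's own z axis and vertical below 0.1 rad and contact force between the fingers and candle_wide below 0.05 N and linear speed of candle_wide below 0.03 m/s) or (horizontal distance between candle_mid and offcut below 0.055 m and z of candle_mid in the frame of offcut between 0.005 and 0.014 m and angle between candle_mid's own z axis and vertical below 0.1 rad and contact force between the fingers and candle_mid below 0.05 N and linear speed of candle_mid below 0.03 m/s) or (horizontal distance between candle_slim and offcut below 0.055 m and z of candle_slim in the frame of offcut between 0.005 and 0.014 m and angle between candle_slim's own z axis and vertical below 0.1 rad and contact force between the fingers and candle_slim below 0.05 N and linear speed of candle_slim below 0.03 m/s))), for 0.2 s.
At the end, for the whole second after the job is handed in: Thick candle in the round holder's bore, middle one in the oblong's, slim one in the square's: upright within 0.1 rad, at rest, on the bore's floor (22 to 30 mm above the holder's underside), within 12 mm (thick) or 11 mm of its axis; holders within 35 mm of their starts (horizontal distance between candle_wide and holder_round below 0.012 m and z of candle_wide in the frame of holder_round between 0.022 and 0.03 m and angle between each of candle_wide, candle_mid, candle_slim's own z axis and vertical below 0.1 rad and linear speed of each of candle_wide, candle_mid, candle_slim below 0.02 m/s and horizontal distance between candle_mid and holder_oblong below 0.011 m and z of candle_mid in the frame of holder_oblong between 0.022 and 0.03 m and horizontal distance between candle_slim and holder_square below 0.011 m and z of candle_slim in the frame of holder_square between 0.022 and 0.03 m and distance of each of holder_square, holder_oblong, holder_round from where it was at the start of the episode below 0.035 m); the robot touches nothing.
It fails at once if a candle stands or lies on the bench cover (height (world z) of any of candle_wide, candle_mid, candle_slim below 0.004 m).
It fails at once if a candle falls over (angle between any of candle_wide, candle_mid, candle_slim's own z axis and vertical above 0.8 rad).
It fails at once if a candle is dropped (falls freely for more than about 30 mm) ((linear speed of candle_wide above 0.8 m/s and contact force between the fingers and candle_wide below 0.05 N) or (linear speed of candle_mid above 0.8 m/s and contact force between the fingers and candle_mid below 0.05 N) or (linear speed of candle_slim above 0.8 m/s and contact force between the fingers and candle_slim below 0.05 N)).
It fails at once if a holder is shoved away by more than 50 mm (distance of any of holder_square, holder_oblong, holder_round from where it was at the start of the episode above 0.05 m).
It fails at once if the sanding block, tape measure or tin is shoved by more than 40 mm or tipped over (distance of any of sanding_block, tape_measure, varnish_tin from where it was at the start of the episode above 0.04 m or angle between any of sanding_block, tape_measure, varnish_tin's own z axis and vertical above 0.6 rad).
It also fails if it takes over 120 s, if anything falls off the work surface, if the arm or the gripper's body presses on something with over 40 N, if the wrist force passes 120 N, or if a joint passes its speed limit or range.

ROBOT

A 6-joint arm with a two-finger parallel gripper is mounted at the origin on the work surface. World frame = base frame: x ahead of the robot, y to its left, z up, the work surface at z = 0. Lengths are in m, angles in rad, forces in N, time in s.
With the tool pointing down it reaches from about 0.275 to 0.975 m from the base axis. Payload 8.4 kg.
Tool frame: the origin (TCP) lies on the centre line of the jaws, within the pads' length; the fingertips stand finger_overhang ahead of it and the grasp point (between the pads) lies 8 mm behind it (finger_overhang is the distance from the TCP to the fingertips, in m); z points along the fingers, y is the line along which they close (so a half turn about z gives the same grasp; the last joint's range is limited). The gripper opens to 92 mm and grips with 3 to 60 N. Pads are 20 mm wide; open, the fingers measure 128 mm over their backs; the gripper's body (75 mm by 189 mm) begins 69 mm behind the grasp point.
Start: joints at [-1.302, 0.353, 1.633, -0, 1.155, -0.002], TCP at [0.167, -0.602, 0.226] pointing down, gripper open.
Joint ranges: [-2.63, 2.63], [-0.92, 2.1], [0.06, 2.66], [-1.3, 4.44], [0, 2.69], [-3.02, 3.02]. Speed limits (rad/s): [2.22, 2.22, 2.79, 3.14, 3.14, 3.14].

INTERFACE

Orientations are given as a rotation vector (axis times angle).
In Python, from cell import get_state, snapshot, job_done, finger_overhang gives the robot as it stands.
- The arm moves only by the tool carry_out, never from a script. Its argument "commands" is a list of rows, each an object of numbers: "rx", "ry", "rz": the turn, a rotation vector about the tool's x, y, z in degrees; "tx", "ty", "tz": the shift along the tool's x, y, z in m; "gripper": the closure in counts, from 0 (fully open) to 255 (shut). In form: [{"rx": .., "ry": .., "rz": .., "tx": .., "ty": .., "tz": .., "gripper": ..}, ...]. A call has 1 to 20 rows; each row shifts and turns the commanded pose from where the row before left it, along the tool's axes as they then stand; what a row does not reach is not made up. A row lasts 1/10 s, in which the tool goes at most 50 mm and 8.59 degrees, less where a joint would pass 70% of its speed; a pose out of reach is approached as far as the arm can. A call is refused whole if a number of a shift passes 0.05 or a number of a turn 8.59, either way. A call with a gripper value outside its range is refused whole. The fingers move at their own pace and stop on an object; "squeeze" is the grip in N (left out, the last holds). Time passes only in rows, so rows that do not move let the fingers close. It gives the time, the measured TCP pose, the force, the opening and the grip force at its end, in the units of the state.
- get_state(): the state, without advancing time (a new reading comes with each control period).
- snapshot(name): name is "scene" or "top"; returns a dict with "image" (480x640x3 uint8, red, green, blue), "z_map" (480x640 float32, m along the optical axis (not along the pixel's ray), 0 where there is no reading), "fovy" (degrees; the focal length in pixels is half the picture's height over the tangent of half this angle, whatever the lens; pixels are square), "cx", "cy" (the principal point, pixels), "rvec" (rotation vector, rad) and "tvec" (3), from world to camera coordinates, as OpenCV has them. Camera axes: x right, y down, z forward; pixel columns grow to the right and rows downward; lengths in m; the calibration is good to about 2 mm. A picture is of the moment at which its call begins.
- job_done(): hands the job in; it is judged then, once.
The state is a dict: "clock": time; "joints": joint angles; "qvel": joint speeds; "joint_efforts": joint torques, N m; "position": TCP position; "eef_rot": TCP orientation; "force": force on the tool from outside, world axes, zero at the start; "torque": the same for the moment, N m; "finger_gap": finger opening in m; "grasp_force": force on a finger pad.
Only numpy, scipy, OpenCV 4.12 (cv2) and the standard library are available. Lean on these libraries where they do the work, as an engineer would, in place of code of your own. Each camera call takes 0.05 s, during which the arm holds its last target. There are 200 camera calls.

## Working session

There is one attempt and no reset: what is moved stays moved. The work goes in short steps, Python scripts to look and compute and a tool call to move; the robot and the scene stay as the last step left them, time stands still between calls to the robot, and variables do not carry over. Pictures are saved under pics/ and viewed, at most 14 in all, crops included, and the job is handed in when it is done.

Besides the shell and the picture viewer there is one more tool, called after "Request:" as name(argument=value, ...), one argument or row to a line, values as JSON. carry_out: Moves the arm, as the interface text tells. Its arguments: {"type":"object","properties":{"commands":{"type":"array","items":{"type":"object","properties":{"rx":{"type":"number"},"ry":{"type":"number"},"rz":{"type":"number"},"tx":{"type":"number"},"ty":{"type":"number"},"tz":{"type":"number"},"gripper":{"type":"number"}}}},"squeeze":{"type":"number"}},"required":["commands"]}

```bash
mkdir -p pics; cat > h.py <<'E'
import numpy as np, cv2
from cell import get_state, snapshot, job_done, finger_overhang
def cam(s):
    R=cv2.Rodrigues(np.array(s["rvec"],float))[0]; f=240/np.tan(np.radians(s["fovy"])/2)
    return R,np.array(s["tvec"],float).ravel(),f
def xyz(s):
    R,t,f=cam(s); z=s["z_map"]; v,u=np.mgrid[0:480,0:640]
    c=np.stack([(u-s["cx"])/f*z,(v-s["cy"])/f*z,z],-1)
    return (c-t)@R
def ray(s,u,v,h):
    R,t,f=cam(s); d=R.T@np.array([(u-s["cx"])/f,(v-s["cy"])/f,1]); o=-R.T@t
    return o+d*(h-o[2])/d[2]
E
python3 - <<'E'
from h import *
print(get_state(), finger_overhang)
for n in("scene","top"):
    s=snapshot(n); cv2.imwrite(f"pics/{n}0.png",s["image"][:,:,::-1]); R,t,f=cam(s); print(n,-R.T@t,f,(s["z_map"]==0).mean(),s["cx"],s["cy"])
    np.savez(f"{n}0.npz",**s)
E
```

```text
{'clock': 0.0, 'joints': array([-1.30241638e+00,  3.53670490e-01,  1.63411506e+00, -4.09002970e-07,
        1.15520687e+00, -2.37453285e-03]), 'qvel': array([-2.18600531e-04, -7.03965345e-04,  9.34039983e-04,  7.83840302e-05,
        2.69957041e-05,  1.01094724e-03]), 'joint_efforts': array([ 1.92815860e-03, -5.93836570e+01, -3.34209824e+01,  6.98814634e-02,
        2.35212478e-02, -9.45270153e-05]), 'position': array([ 0.16705041, -0.60176714,  0.2248579 ]), 'eef_rot': array([-3.11147391e+00, -4.23815262e-01,  2.92030168e-04]), 'force': array([ 0.21785308, -0.26462249, -0.5109999 ]), 'torque': array([-0.01909781, -0.04634677,  0.06295596]), 'grasp_force': 0.0, 'finger_gap': 0.09185211908601451} 0.011
scene [1.48689762 0.24508232 0.90431923] 623.8223674691942 0.003876953125 315.549374076263 246.19761071436434
top [0.39241198 0.00905508 0.93788866] 445.5302133752159 0.003994140625 319.40715303276784 247.74283669433342
```

View pics/top0.png

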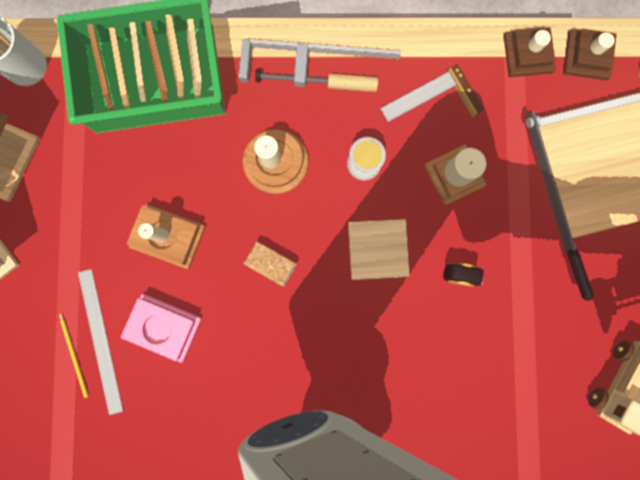

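View pics/scene0.png

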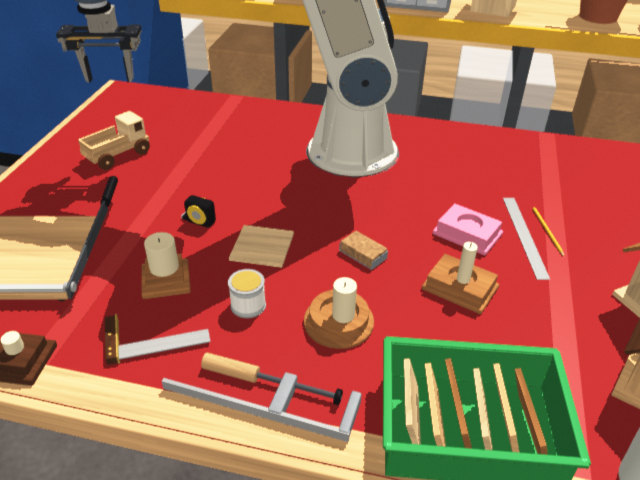

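The scene has these candidates:
- **Top view:** wide candle on the square holder at (465,165), mid in the round holder at (268,155), slim in the oblong holder at (148,232), and the offcut at (379,249).
- **Look-alikes:** the pink oblong at (160,328) and two dark stepped holders with stubs at (530,45) and (590,50). The pink one is ruled out by colour. The dark ones are out of place on the far rail, and their stubs don't match any listed candle.

I'll measure the real ones and confirm them in a crop.

```bash
cat >> h.py <<'E'
def cloud(*ss): return np.concatenate([xyz(s)[s["z_map"]>0] for s in ss])
def slab(P,c,r,lo,hi):
    m=(np.hypot(P[:,0]-c[0],P[:,1]-c[1])<r)&(P[:,2]>lo)&(P[:,2]<hi); return P[m]
def rect(Q): return cv2.minAreaRect((Q[:,:2]*1000).astype(np.float32))
def circ(Q): return cv2.minEnclosingCircle((Q[:,:2]*1000).astype(np.float32))
E
python3 - <<'E'
from h import *
S={n:dict(np.load(f"{n}0.npz")) for n in("scene","top")}
T=S["top"]; im=T["image"][:,:,::-1]
cv2.imwrite("pics/crop0.png",cv2.resize(im[120:300,110:510],(800,360),interpolation=cv2.INTER_CUBIC))
for n,uv,h in(("sq",(456,176),.038),("ob",(166,236),.038),("ro",(275,160),.038),("off",(379,249),.009)):
    c=ray(T,*uv,h)[:2]
    for k,P in(("top",cloud(T)),("scene",cloud(S["scene"])),("both",cloud(T,S["scene"]))):
        Q=slab(P,c,.085,h-.004,h+.005); Q2=slab(P,c,.06,.07,.13)
        Q=Q if len(Q)>20 else np.zeros((3,3))
        r=rect(Q);print(n,k,len(Q),np.round(c,3),"rect",np.round(r[0],1),np.round(r[1],1),round(r[2],1),"circ",np.round(circ(Q),1) if 0 else [np.round(x,1) for x in circ(Q)],"zmed",np.median(Q[:,2]).round(4))
        if len(Q2)>20:
            zt=np.percentile(Q2[:,2],90); Q3=slab(P,c,.06,zt-.006,zt+.003); print("   candle ztop",zt.round(4),"circ",[np.round(x,1) for x in circ(Q3)], "med",np.round(np.median(Q3,0),4))
for n,uv,h in(("block",(270,263),.03),("tape",(464,274),.062),("tin",(367,157),.069)):
    c=ray(T,*uv,h)[:2]; Q=slab(cloud(*S.values()),c,.06,.02,.08); r=rect(Q); print(n,np.round(r[0]),np.round(r[1]),round(r[2]),Q[:,2].max())
E
```

```text
sq top 486 [ 0.606 -0.276] rect [ 615.7 -282.5] [76.1 78. ] 25.5 circ [array([ 615.8, -282.3]), np.float64(53.5)] zmed 0.0385
   candle ztop 0.1096 circ [array([ 614., -281.]), np.float64(30.0)] med [ 0.614  -0.2808  0.1078]
sq scene 441 [ 0.606 -0.276] rect [ 616.8 -283.2] [84.  75.5] 25.4 circ [array([ 618.7, -284.2]), np.float64(53.1)] zmed 0.0378
   candle ztop 0.1088 circ [array([ 616.3, -281.2]), np.float64(34.0)] med [ 0.6186 -0.281   0.1073]
sq both 927 [ 0.606 -0.276] rect [ 616.4 -282.2] [83.9 78. ] 25.6 circ [array([ 617.4, -282. ]), np.float64(55.0)] zmed 0.0383
   candle ztop 0.1094 circ [array([ 616.3, -281.2]), np.float64(34.0)] med [ 0.6152 -0.2808  0.1077]
ob top 1720 [0.483 0.315] rect [486.7 324.1] [121.9  84.2] 69.7 circ [array([487.8, 324.3]), np.float64(72.7)] zmed 0.0383
   candle ztop 0.1174 circ [array([486. , 326.6]), np.float64(14.3)] med [0.4863 0.3262 0.1157]
ob scene 1248 [0.483 0.315] rect [489.3 322.6] [121.2  91.2] 69.7 circ [array([489.3, 323.2]), np.float64(72.9)] zmed 0.0378
   candle ztop 0.1166 circ [array([488.2, 325.2]), np.float64(17.0)] med [
[... 741 characters left out ...]
65.3 circ [array([648.3,  97.5]), np.float64(60.2)] zmed 0.0381
   candle ztop 0.1074 circ [array([649.2, 104.1]), np.float64(24.4)] med [0.6486 0.106  0.1056]
off top 3254 [ 0.458 -0.12 ] rect [ 457.3 -122.2] [165.6 126.2] 2.8 circ [array([ 458.3, -120.3]), np.float64(84.0)] zmed 0.0095
off scene 1837 [ 0.458 -0.12 ] rect [ 460.1 -120. ] [146.8 120.9] 3.2 circ [array([ 459.6, -120.4]), np.float64(83.2)] zmed 0.0088
off both 5091 [ 0.458 -0.12 ] rect [ 457.3 -122.2] [165.6 126.2] 2.8 circ [array([ 458.4, -120.5]), np.float64(84.0)] zmed 0.0092
block [431. 107.] [98. 59.] 60 0.03564965128272486
tape [ 408. -286.] [68. 47.] 81 0.06750325384940949
tin [645. -91.] [74. 72.] 15 0.0735582178835904
```

View pics/crop0.png

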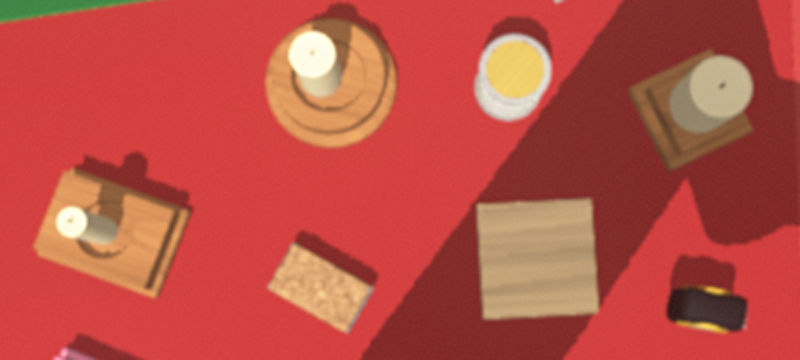

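The crop confirms the choices: wide candle on the square holder at right, mid in the round one, slim in the wooden oblong, and an empty plywood offcut. Sizes and heights match the spec. Next I work out the first move.

```bash
cat >> h.py <<'E'
SQ=np.array([.616,-.2825]);OB=np.array([.488,.3235]);RO=np.array([.647,.0975]);OFF=np.array([.4585,-.1205])
def go(*p):
    s=get_state(); R=cv2.Rodrigues(s["eef_rot"])[0]; d=R.T@(np.array(p)-s["position"])
    n=int(np.ceil(np.abs(d).max()/.04)); print("pos",s["position"].round(4),"tool delta",d.round(4),"n",n,"row",(d/n).round(4),"zdir",R[:,2].round(4))
E
python3 -c "
from h import *
go(.615,-.281,.226)"
```

```text
pos [ 0.1671 -0.6018  0.2249] tool delta [ 0.5174 -0.1893 -0.0008] n 13 row [ 0.0398 -0.0146 -0.0001] zdir [-3.0e-04  1.2e-03 -1.0e+00]
```

Request:
carry_out(
  commands=[
    {"tx":0.0398,"ty":-0.0146,"gripper":0},
    {"tx":0.0398,"ty":-0.0146},
    {"tx":0.0398,"ty":-0.0146},
    {"tx":0.0398,"ty":-0.0146},
    {"tx":0.0398,"ty":-0.0146},
    {"tx":0.0398,"ty":-0.0146},
    {"tx":0.0398,"ty":-0.0146},
    {"tx":0.0398,"ty":-0.0146},
    {"tx":0.0398,"ty":-0.0146},
    {"tx":0.0398,"ty":-0.0146},
    {"tx":0.0398,"ty":-0.0146},
    {"tx":0.0398,"ty":-0.0146},
    {"tx":0.0398,"ty":-0.0146},
    {"tx":0},
    {"tx":0},
    {"tx":0},
  ],
  squeeze=15,
)

```text
invalid input at $.commands[0]: expected keys rx, ry, rz, tx, ty, tz, gripper
```

```bash
python3 -c "
from h import *
go(.615,-.281,.080)"
```

```text
pos [ 0.1671 -0.6018  0.2249] tool delta [ 0.5174 -0.1891  0.1452] n 13 row [ 0.0398 -0.0145  0.0112] zdir [-3.0e-04  1.2e-03 -1.0e+00]
```

Request:
carry_out(
  commands=[
    {"rx":0,"ry":0,"rz":0,"tx":0.0398,"ty":-0.0146,"tz":0,"gripper":0},
    {"rx":0,"ry":0,"rz":0,"tx":0.0398,"ty":-0.0146,"tz":0,"gripper":0},
    {"rx":0,"ry":0,"rz":0,"tx":0.0398,"ty":-0.0146,"tz":0,"gripper":0},
    {"rx":0,"ry":0,"rz":0,"tx":0.0398,"ty":-0.0146,"tz":0,"gripper":0},
    {"rx":0,"ry":0,"rz":0,"tx":0.0398,"ty":-0.0146,"tz":0,"gripper":0},
    {"rx":0,"ry":0,"rz":0,"tx":0.0398,"ty":-0.0146,"tz":0,"gripper":0},
    {"rx":0,"ry":0,"rz":0,"tx":0.0398,"ty":-0.0146,"tz":0,"gripper":0},
    {"rx":0,"ry":0,"rz":0,"tx":0.0398,"ty":-0.0146,"tz":0,"gripper":0},
    {"rx":0,"ry":0,"rz":0,"tx":0.0398,"ty":-0.0146,"tz":0,"gripper":0},
    {"rx":0,"ry":0,"rz":0,"tx":0.0398,"ty":-0.0146,"tz":0,"gripper":0},
    {"rx":0,"ry":0,"rz":0,"tx":0.0398,"ty":-0.0146,"tz":0,"gripper":0},
    {"rx":0,"ry":0,"rz":0,"tx":0.0398,"ty":-0.0146,"tz":0,"gripper":0},
    {"rx":0,"ry":0,"rz":0,"tx":0.0398,"ty":-0.0146,"tz":0,"gripper":0},
    {"rx":0,"ry":0,"rz":0,"tx":0,"ty":0,"tz":0,"gripper":0},
    {"rx":0,"ry":0,"rz":0,"tx":0,"ty":0,"tz":0,"gripper":0},
    {"rx":0,"ry":0,"rz":0,"tx":0,"ty":0,"tz":0,"gripper":0},
  ],
  squeeze=15,
)

```text
clock: 1.7
position: [0.614, -0.2814, 0.2252]
eef_rot: [-3.113, -0.424, 0.002]
force: [-0.9, -0.6, 0.8]
finger_gap: 0.0917
grasp_force: 0.0
```

```bash
python3 -c "
from h import *
go(.615,-.281,.080)"
```

```text
pos [ 0.614  -0.2814  0.2252] tool delta [ 0.0012 -0.      0.1452] n 4 row [ 0.0003 -0.      0.0363] zdir [-1.1e-03  1.0e-04 -1.0e+00]
```

Request:
carry_out(
  commands=[
    {"rx":0,"ry":0,"rz":0,"tx":0.001,"ty":0,"tz":0.03,"gripper":0},
    {"rx":0,"ry":0,"rz":0,"tx":0,"ty":0,"tz":0.03,"gripper":0},
    {"rx":0,"ry":0,"rz":0,"tx":0,"ty":0,"tz":0.03,"gripper":0},
    {"rx":0,"ry":0,"rz":0,"tx":0,"ty":0,"tz":0.03,"gripper":0},
    {"rx":0,"ry":0,"rz":0,"tx":0,"ty":0,"tz":0.027,"gripper":0},
    {"rx":0,"ry":0,"rz":0,"tx":0,"ty":0,"tz":0,"gripper":0},
    {"rx":0,"ry":0,"rz":0,"tx":0,"ty":0,"tz":0,"gripper":0},
    {"rx":0,"ry":0,"rz":0,"tx":0,"ty":0,"tz":0,"gripper":255},
    {"rx":0,"ry":0,"rz":0,"tx":0,"ty":0,"tz":0,"gripper":255},
    {"rx":0,"ry":0,"rz":0,"tx":0,"ty":0,"tz":0,"gripper":255},
    {"rx":0,"ry":0,"rz":0,"tx":0,"ty":0,"tz":0,"gripper":255},
    {"rx":0,"ry":0,"rz":0,"tx":0,"ty":0,"tz":0,"gripper":255},
    {"rx":0,"ry":0,"rz":0,"tx":0,"ty":0,"tz":0,"gripper":255},
    {"rx":0,"ry":0,"rz":0,"tx":0,"ty":0,"tz":0,"gripper":255},
  ],
  squeeze=20,
)

```text
clock: 3.1
position: [0.6163, -0.2808, 0.0793]
eef_rot: [3.112, 0.424, 0.001]
force: [-1.4, -0.1, 6.2]
finger_gap: 0.0598
grasp_force: 20.0
```

```bash
python3 -c "
from h import *
go(*OFF,.200)"
```

```text
pos [ 0.6163 -0.2808  0.0793] tool delta [-0.109  -0.1966 -0.1209] n 5 row [-0.0218 -0.0393 -0.0242] zdir [ 7.e-04 -4.e-04 -1.e+00]
```

Request:
carry_out(
  commands=[
    {"rx":0,"ry":0,"rz":0,"tx":0,"ty":0,"tz":-0.01,"gripper":255},
    {"rx":0,"ry":0,"rz":0,"tx":0,"ty":0,"tz":-0.02,"gripper":255},
    {"rx":0,"ry":0,"rz":0,"tx":0,"ty":0,"tz":-0.03,"gripper":255},
    {"rx":0,"ry":0,"rz":0,"tx":0,"ty":0,"tz":-0.03,"gripper":255},
    {"rx":0,"ry":0,"rz":0,"tx":0,"ty":0,"tz":-0.031,"gripper":255},
    {"rx":0,"ry":0,"rz":0,"tx":-0.0181,"ty":-0.0328,"tz":0,"gripper":255},
    {"rx":0,"ry":0,"rz":0,"tx":-0.0181,"ty":-0.0328,"tz":0,"gripper":255},
    {"rx":0,"ry":0,"rz":0,"tx":-0.0181,"ty":-0.0328,"tz":0,"gripper":255},
    {"rx":0,"ry":0,"rz":0,"tx":-0.0181,"ty":-0.0328,"tz":0,"gripper":255},
    {"rx":0,"ry":0,"rz":0,"tx":-0.0181,"ty":-0.0328,"tz":0,"gripper":255},
    {"rx":0,"ry":0,"rz":0,"tx":-0.0181,"ty":-0.0328,"tz":0,"gripper":255},
    {"rx":0,"ry":0,"rz":0,"tx":0,"ty":0,"tz":0,"gripper":255},
    {"rx":0,"ry":0,"rz":0,"tx":0,"ty":0,"tz":0,"gripper":255},
    {"rx":0,"ry":0,"rz":0,"tx":0,"ty":0,"tz":0,"gripper":255},
  ],
)

```text
clock: 4.5
position: [0.4596, -0.1206, 0.2001]
eef_rot: [3.112, 0.424, 0.002]
force: [-0.3, 0.4, -2.2]
finger_gap: 0.0596
grasp_force: 20.0
```

```bash
python3 -c "
from h import *
go(*OFF,.0503)
s=snapshot('scene'); cv2.imwrite('pics/s1.png',s['image'][100:400,50:550,::-1])
Q=slab(cloud(snapshot('top'),s),OFF,.05,.1,.2);print(Q[:,2].min(),Q[:,2].max())"
```

```text
pos [ 0.4596 -0.1206  0.2001] tool delta [-0.0012 -0.0005  0.1498] n 4 row [-0.0003 -0.0001  0.0374] zdir [ 1.3e-03 -5.0e-04 -1.0e+00]
0.15765848710745992 0.19994035291508006
```

View pics/s1.png

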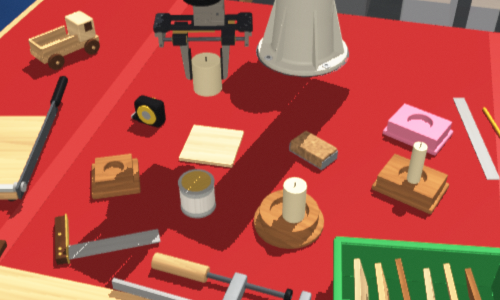

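The picture shows the wide candle upright in the jaws at (205,75) and the square holder empty at (115,175). I'll lower it and release.

Request:
carry_out(
  commands=[
    {"rx":0,"ry":0,"rz":0,"tx":-0.001,"ty":0,"tz":0.03,"gripper":255},
    {"rx":0,"ry":0,"rz":0,"tx":0,"ty":0,"tz":0.04,"gripper":255},
    {"rx":0,"ry":0,"rz":0,"tx":0,"ty":0,"tz":0.04,"gripper":255},
    {"rx":0,"ry":0,"rz":0,"tx":0,"ty":0,"tz":0.02,"gripper":255},
    {"rx":0,"ry":0,"rz":0,"tx":0,"ty":0,"tz":0.01,"gripper":255},
    {"rx":0,"ry":0,"rz":0,"tx":0,"ty":0,"tz":0.005,"gripper":255},
    {"rx":0,"ry":0,"rz":0,"tx":0,"ty":0,"tz":0.0025,"gripper":255},
    {"rx":0,"ry":0,"rz":0,"tx":0,"ty":0,"tz":0.002,"gripper":255},
    {"rx":0,"ry":0,"rz":0,"tx":0,"ty":0,"tz":0,"gripper":255},
    {"rx":0,"ry":0,"rz":0,"tx":0,"ty":0,"tz":0,"gripper":255},
    {"rx":0,"ry":0,"rz":0,"tx":0,"ty":0,"tz":0,"gripper":255},
  ],
)

```text
clock: 5.7
position: [0.458, -0.1205, 0.0506]
eef_rot: [3.112, 0.424, 0.001]
force: [0.1, -0.1, -2.7]
finger_gap: 0.0596
grasp_force: 20.0
```

Request:
carry_out(
  commands=[
    {"rx":0,"ry":0,"rz":0,"tx":0,"ty":0,"tz":0.001,"gripper":255},
    {"rx":0,"ry":0,"rz":0,"tx":0,"ty":0,"tz":0.0005,"gripper":255},
    {"rx":0,"ry":0,"rz":0,"tx":0,"ty":0,"tz":0,"gripper":255},
    {"rx":0,"ry":0,"rz":0,"tx":0,"ty":0,"tz":0,"gripper":255},
  ],
)

```text
clock: 6.1
position: [0.4581, -0.1204, 0.0501]
eef_rot: [3.113, 0.424, 0.001]
force: [-5.7, 1.4, 21.5]
finger_gap: 0.0597
grasp_force: 20.0
```

Request:
carry_out(
  commands=[
    {"rx":0,"ry":0,"rz":0,"tx":0,"ty":0,"tz":-0.001,"gripper":255},
    {"rx":0,"ry":0,"rz":0,"tx":0,"ty":0,"tz":0,"gripper":0},
    {"rx":0,"ry":0,"rz":0,"tx":0,"ty":0,"tz":0,"gripper":0},
    {"rx":0,"ry":0,"rz":0,"tx":0,"ty":0,"tz":0,"gripper":0},
    {"rx":0,"ry":0,"rz":0,"tx":0,"ty":0,"tz":0,"gripper":0},
    {"rx":0,"ry":0,"rz":0,"tx":0,"ty":0,"tz":0,"gripper":0},
    {"rx":0,"ry":0,"rz":0,"tx":0,"ty":0,"tz":0,"gripper":0},
    {"rx":0,"ry":0,"rz":0,"tx":0,"ty":0,"tz":0,"gripper":0},
    {"rx":0,"ry":0,"rz":0,"tx":0,"ty":0,"tz":-0.01,"gripper":0},
    {"rx":0,"ry":0,"rz":0,"tx":0,"ty":0,"tz":-0.04,"gripper":0},
    {"rx":0,"ry":0,"rz":0,"tx":0,"ty":0,"tz":-0.04,"gripper":0},
    {"rx":0,"ry":0,"rz":0,"tx":0,"ty":0,"tz":-0.04,"gripper":0},
    {"rx":0,"ry":0,"rz":0,"tx":0,"ty":0,"tz":-0.04,"gripper":0},
    {"rx":0,"ry":0,"rz":0,"tx":0,"ty":0,"tz":0,"gripper":0},
    {"rx":0,"ry":0,"rz":0,"tx":0,"ty":0,"tz":0,"gripper":0},
  ],
)

```text
clock: 7.6
position: [0.4581, -0.1205, 0.2209]
eef_rot: [3.112, 0.424, 0.004]
force: [0.1, 0.3, -1.5]
finger_gap: 0.0917
grasp_force: 0.0
```

```bash
python3 -c "
from h import *
go(.487,.3257,.221)
s=snapshot('scene');P=cloud(s)
Q=slab(P,OFF,.05,.073,.083);print([np.round(x,1) for x in circ(Q)],np.median(Q,0))
Q=slab(P,SQ,.075,.034,.043);print(rect(Q))"
```

```text
pos [ 0.4581 -0.1205  0.2209] tool delta [ 1.472e-01 -4.222e-01 -4.000e-04] n 11 row [ 0.0134 -0.0384 -0.    ] zdir [ 2.5e-03 -7.0e-04 -1.0e+00]
[array([ 458.3, -121.3]), np.float64(33.3)] [ 0.4607517  -0.12153629  0.07823408]
((617.7993774414062, -282.6458435058594), (86.6348876953125, 75.6473159790039), 25.384563446044922)
```

Request:
carry_out(
  commands=[
    {"rx":0,"ry":0,"rz":0,"tx":0.0134,"ty":-0.0384,"tz":0,"gripper":0},
    {"rx":0,"ry":0,"rz":0,"tx":0.0134,"ty":-0.0384,"tz":0,"gripper":0},
    {"rx":0,"ry":0,"rz":0,"tx":0.0134,"ty":-0.0384,"tz":0,"gripper":0},
    {"rx":0,"ry":0,"rz":0,"tx":0.0134,"ty":-0.0384,"tz":0,"gripper":0},
    {"rx":0,"ry":0,"rz":0,"tx":0.0134,"ty":-0.0384,"tz":0,"gripper":0},
    {"rx":0,"ry":0,"rz":0,"tx":0.0134,"ty":-0.0384,"tz":0,"gripper":0},
    {"rx":0,"ry":0,"rz":0,"tx":0.0134,"ty":-0.0384,"tz":0,"gripper":0},
    {"rx":0,"ry":0,"rz":0,"tx":0.0134,"ty":-0.0384,"tz":0,"gripper":0},
    {"rx":0,"ry":0,"rz":0,"tx":0.0134,"ty":-0.0384,"tz":0,"gripper":0},
    {"rx":0,"ry":0,"rz":0,"tx":0.0134,"ty":-0.0384,"tz":0,"gripper":0},
    {"rx":0,"ry":0,"rz":0,"tx":0.0134,"ty":-0.0384,"tz":0,"gripper":0},
    {"rx":0,"ry":0,"rz":0,"tx":0,"ty":0,"tz":0,"gripper":0},
    {"rx":0,"ry":0,"rz":0,"tx":0,"ty":0,"tz":0,"gripper":0},
    {"rx":0,"ry":0,"rz":0,"tx":0,"ty":0,"tz":0,"gripper":0},
    {"rx":0,"ry":0,"rz":0,"tx":0,"ty":0,"tz":0,"gripper":0},
  ],
)

```text
clock: 9.15
position: [0.4865, 0.3247, 0.2191]
eef_rot: [3.112, 0.422, -0.002]
force: [0.0, -0.3, -0.1]
finger_gap: 0.092
grasp_force: 0.0
```

```bash
python3 -c "
from h import *
go(.487,.3257,.076)"
```

```text
pos [0.4865 0.3247 0.2191] tool delta [ 0.0009 -0.0009  0.1431] n 4 row [ 0.0002 -0.0002  0.0358] zdir [-9.e-04 -8.e-04 -1.e+00]
```

Request:
carry_out(
  commands=[
    {"rx":0,"ry":0,"rz":0,"tx":0.001,"ty":-0.001,"tz":0.033,"gripper":0},
    {"rx":0,"ry":0,"rz":0,"tx":0,"ty":0,"tz":0.035,"gripper":0},
    {"rx":0,"ry":0,"rz":0,"tx":0,"ty":0,"tz":0.035,"gripper":0},
    {"rx":0,"ry":0,"rz":0,"tx":0,"ty":0,"tz":0.03,"gripper":0},
    {"rx":0,"ry":0,"rz":0,"tx":0,"ty":0,"tz":0.01,"gripper":0},
    {"rx":0,"ry":0,"rz":0,"tx":0,"ty":0,"tz":0,"gripper":0},
    {"rx":0,"ry":0,"rz":0,"tx":0,"ty":0,"tz":0,"gripper":130},
    {"rx":0,"ry":0,"rz":0,"tx":0,"ty":0,"tz":0,"gripper":150},
    {"rx":0,"ry":0,"rz":0,"tx":0,"ty":0,"tz":0,"gripper":160},
    {"rx":0,"ry":0,"rz":0,"tx":0,"ty":0,"tz":0,"gripper":170},
    {"rx":0,"ry":0,"rz":0,"tx":0,"ty":0,"tz":0,"gripper":180},
    {"rx":0,"ry":0,"rz":0,"tx":0,"ty":0,"tz":0,"gripper":190},
    {"rx":0,"ry":0,"rz":0,"tx":0,"ty":0,"tz":0,"gripper":255},
    {"rx":0,"ry":0,"rz":0,"tx":0,"ty":0,"tz":0,"gripper":255},
    {"rx":0,"ry":0,"rz":0,"tx":0,"ty":0,"tz":0,"gripper":255},
    {"rx":0,"ry":0,"rz":0,"tx":0,"ty":0,"tz":0,"gripper":255},
  ],
  squeeze=12,
)

```text
clock: 10.75
position: [0.4874, 0.3273, 0.0765]
eef_rot: [-3.113, -0.424, 0.0]
force: [0.1, 0.3, 0.7]
finger_gap: 0.0278
grasp_force: 12.0
```

```bash
python3 -c "
from h import *
go(*SQ,.216)"
```

```text
pos [0.4874 0.3273 0.0765] tool delta [-0.0392  0.622  -0.1395] n 16 row [-0.0025  0.0389 -0.0087] zdir [-1.e-04  0.e+00 -1.e+00]
```

Request:
carry_out(
  commands=[
    {"rx":0,"ry":0,"rz":0,"tx":0,"ty":0,"tz":-0.01,"gripper":255},
    {"rx":0,"ry":0,"rz":0,"tx":0,"ty":0,"tz":-0.02,"gripper":255},
    {"rx":0,"ry":0,"rz":0,"tx":0,"ty":0,"tz":-0.04,"gripper":255},
    {"rx":0,"ry":0,"rz":0,"tx":0,"ty":0,"tz":-0.04,"gripper":255},
    {"rx":0,"ry":0,"rz":0,"tx":0,"ty":0,"tz":-0.03,"gripper":255},
    {"rx":0,"ry":0,"rz":0,"tx":0,"ty":0,"tz":0,"gripper":255},
  ],
)

```text
clock: 11.35
position: [0.4896, 0.3288, 0.222]
eef_rot: [-3.109, -0.424, -0.011]
force: [-0.3, 0.6, -0.6]
finger_gap: 0.0277
grasp_force: 12.0
```

Request:
carry_out(
  commands=[
    {"rx":0,"ry":0,"rz":0,"tx":-0.0012,"ty":0.02,"tz":0,"gripper":255},
    {"rx":0,"ry":0,"rz":0,"tx":-0.0025,"ty":0.039,"tz":0,"gripper":255},
    {"rx":0,"ry":0,"rz":0,"tx":-0.0025,"ty":0.039,"tz":0,"gripper":255},
    {"rx":0,"ry":0,"rz":0,"tx":-0.0025,"ty":0.039,"tz":0,"gripper":255},
    {"rx":0,"ry":0,"rz":0,"tx":-0.0025,"ty":0.039,"tz":0,"gripper":255},
    {"rx":0,"ry":0,"rz":0,"tx":-0.0025,"ty":0.039,"tz":0,"gripper":255},
    {"rx":0,"ry":0,"rz":0,"tx":-0.0025,"ty":0.039,"tz":0,"gripper":255},
    {"rx":0,"ry":0,"rz":0,"tx":-0.0025,"ty":0.039,"tz":0,"gripper":255},
    {"rx":0,"ry":0,"rz":0,"tx":-0.0025,"ty":0.039,"tz":0,"gripper":255},
    {"rx":0,"ry":0,"rz":0,"tx":-0.0025,"ty":0.039,"tz":0,"gripper":255},
    {"rx":0,"ry":0,"rz":0,"tx":-0.0025,"ty":0.039,"tz":0,"gripper":255},
    {"rx":0,"ry":0,"rz":0,"tx":-0.0025,"ty":0.039,"tz":0,"gripper":255},
    {"rx":0,"ry":0,"rz":0,"tx":-0.0025,"ty":0.039,"tz":0,"gripper":255},
    {"rx":0,"ry":0,"rz":0,"tx":-0.0025,"ty":0.039,"tz":0,"gripper":255},
    {"rx":0,"ry":0,"rz":0,"tx":-0.0025,"ty":0.039,"tz":0,"gripper":255},
    {"rx":0,"ry":0,"rz":0,"tx":-0.0025,"ty":0.039,"tz":0,"gripper":255},
    {"rx":0,"ry":0,"rz":0,"tx":-0.0012,"ty":0.017,"tz":0,"gripper":255},
    {"rx":0,"ry":0,"rz":0,"tx":0,"ty":0,"tz":0,"gripper":255},
    {"rx":0,"ry":0,"rz":0,"tx":0,"ty":0,"tz":0,"gripper":255},
    {"rx":0,"ry":0,"rz":0,"tx":0,"ty":0,"tz":0,"gripper":255},
  ],
)

```text
clock: 13.35
position: [0.615, -0.2811, 0.2163]
eef_rot: [-3.112, -0.425, 0.001]
force: [-0.5, 0.4, -0.8]
finger_gap: 0.0278
grasp_force: 12.0
```

```bash
python3 -c "
from h import *
go(*SQ,.0765)
s=snapshot('scene');P=cloud(s)
for a,b in((.13,.14),(.17,.18),(.185,.2)): print(np.median(slab(P,SQ,.03,a,b),0) if len(slab(P,SQ,.03,a,b)) else None)
cv2.imwrite('pics/s2.png',cv2.resize(s['image'][150:330,90:290,::-1],(600,540)))"
```

```text
pos [ 0.615  -0.2811  0.2163] tool delta [0.0006 0.0017 0.1398] n 4 row [0.0002 0.0004 0.035 ] zdir [-8.e-04  8.e-04 -1.e+00]
None
[ 0.62636554 -0.27577444  0.1750051 ]
[ 0.62611775 -0.27549889  0.19249215]
```

View pics/s2.png

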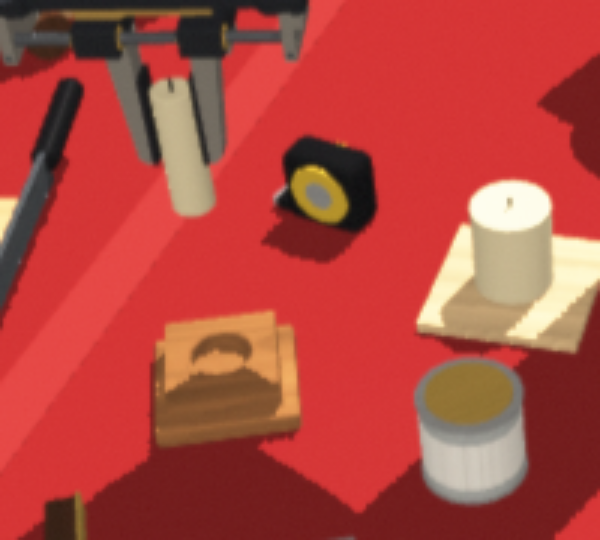

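The slim candle hangs upright; its faces at two heights give the same x,y. The wide one stands upright on the offcut at (510,240). I'll lower the slim one into the square bore.

Request:
carry_out(
  commands=[
    {"rx":0,"ry":0,"rz":0,"tx":0.001,"ty":0.0015,"tz":0.03,"gripper":255},
    {"rx":0,"ry":0,"rz":0,"tx":0,"ty":0,"tz":0.035,"gripper":255},
    {"rx":0,"ry":0,"rz":0,"tx":0,"ty":0,"tz":0.035,"gripper":255},
    {"rx":0,"ry":0,"rz":0,"tx":0,"ty":0,"tz":0.015,"gripper":255},
    {"rx":0,"ry":0,"rz":0,"tx":0,"ty":0,"tz":0.01,"gripper":255},
    {"rx":0,"ry":0,"rz":0,"tx":0,"ty":0,"tz":0.01,"gripper":255},
    {"rx":0,"ry":0,"rz":0,"tx":0,"ty":0,"tz":0.003,"gripper":255},
    {"rx":0,"ry":0,"rz":0,"tx":0,"ty":0,"tz":0,"gripper":255},
    {"rx":0,"ry":0,"rz":0,"tx":0,"ty":0,"tz":0,"gripper":255},
    {"rx":0,"ry":0,"rz":0,"tx":0,"ty":0,"tz":0,"gripper":255},
  ],
)

```text
clock: 14.4
position: [0.6172, -0.2842, 0.0795]
eef_rot: [3.112, 0.424, 0.002]
force: [0.6, 0.5, -0.8]
finger_gap: 0.0278
grasp_force: 12.0
```

Request:
carry_out(
  commands=[
    {"rx":0,"ry":0,"rz":0,"tx":0,"ty":0,"tz":0.001,"gripper":255},
    {"rx":0,"ry":0,"rz":0,"tx":0,"ty":0,"tz":0,"gripper":255},
    {"rx":0,"ry":0,"rz":0,"tx":0,"ty":0,"tz":0,"gripper":255},
  ],
)

```text
clock: 14.7
position: [0.6167, -0.2839, 0.0777]
eef_rot: [3.113, 0.424, 0.0]
force: [0.5, 0.2, -1.3]
finger_gap: 0.0277
grasp_force: 12.0
```

Request:
carry_out(
  commands=[
    {"rx":0,"ry":0,"rz":0,"tx":0,"ty":-0.0012,"tz":0.001,"gripper":255},
    {"rx":0,"ry":0,"rz":0,"tx":0,"ty":0,"tz":0.0005,"gripper":255},
    {"rx":0,"ry":0,"rz":0,"tx":0,"ty":0,"tz":0,"gripper":255},
    {"rx":0,"ry":0,"rz":0,"tx":0,"ty":0,"tz":0,"gripper":255},
  ],
)

```text
clock: 15.1
position: [0.6165, -0.2827, 0.0765]
eef_rot: [3.113, 0.424, 0.0]
force: [-0.8, 1.5, 6.2]
finger_gap: 0.028
grasp_force: 12.0
```

Contact at the expected height. I'll release, rise, then head for the mid candle.

Request:
carry_out(
  commands=[
    {"rx":0,"ry":0,"rz":0,"tx":0,"ty":0,"tz":-0.0005,"gripper":200},
    {"rx":0,"ry":0,"rz":0,"tx":0,"ty":0,"tz":0,"gripper":150},
    {"rx":0,"ry":0,"rz":0,"tx":0,"ty":0,"tz":0,"gripper":60},
    {"rx":0,"ry":0,"rz":0,"tx":0,"ty":0,"tz":0,"gripper":0},
    {"rx":0,"ry":0,"rz":0,"tx":0,"ty":0,"tz":0,"gripper":0},
    {"rx":0,"ry":0,"rz":0,"tx":0,"ty":0,"tz":0,"gripper":0},
    {"rx":0,"ry":0,"rz":0,"tx":0,"ty":0,"tz":0,"gripper":0},
    {"rx":0,"ry":0,"rz":0,"tx":0,"ty":0,"tz":-0.01,"gripper":0},
    {"rx":0,"ry":0,"rz":0,"tx":0,"ty":0,"tz":-0.04,"gripper":0},
    {"rx":0,"ry":0,"rz":0,"tx":0,"ty":0,"tz":-0.04,"gripper":0},
    {"rx":0,"ry":0,"rz":0,"tx":0,"ty":0,"tz":-0.04,"gripper":0},
    {"rx":0,"ry":0,"rz":0,"tx":0,"ty":0,"tz":-0.01,"gripper":0},
    {"rx":0,"ry":0,"rz":0,"tx":0,"ty":0,"tz":0,"gripper":0},
    {"rx":0,"ry":0,"rz":0,"tx":0,"ty":0,"tz":0,"gripper":0},
  ],
)

```text
clock: 16.5
position: [0.6157, -0.2824, 0.2157]
eef_rot: [-3.112, -0.424, 0.002]
force: [-0.2, 0.6, -0.4]
finger_gap: 0.0916
grasp_force: 0.0
```

```bash
python3 -c "
from h import *
go(.648,.105,.216)
s=snapshot('scene');P=cloud(s)
Q=slab(P,SQ,.05,.112,.12);print([np.round(x,1) for x in circ(Q)],np.median(Q,0))
Q=slab(P,SQ,.075,.034,.043);print(rect(Q))
Q=slab(P,OB,.085,.034,.043);print(rect(Q))
Q=slab(P,RO,.085,.034,.043);print(rect(Q))"
```

```text
pos [ 0.6157 -0.2824  0.2157] tool delta [ 1.347e-01 -3.647e-01 -1.000e-04] n 10 row [ 0.0135 -0.0365 -0.    ] zdir [-1.2e-03  5.0e-04 -1.0e+00]
[array([ 617.8, -283.6]), np.float64(14.9)] [ 0.6191052  -0.28259153  0.11542219]
((617.264404296875, -283.0540771484375), (83.50532531738281, 75.7089614868164), 25.06328773498535)
((489.3924865722656, 322.6380310058594), (120.88506317138672, 91.23152160644531), 69.75444793701172)
((651.654052734375, 96.57501220703125), (111.99637603759766, 115.18141174316406), 2.7015106678009033)
```

Slim stands centred at the right height in the square holder, and the holders haven't moved. Now the mid candle.

Request:
carry_out(
  commands=[
    {"rx":0,"ry":0,"rz":0,"tx":0.0135,"ty":-0.0365,"tz":0,"gripper":0},
    {"rx":0,"ry":0,"rz":0,"tx":0.0135,"ty":-0.0365,"tz":0,"gripper":0},
    {"rx":0,"ry":0,"rz":0,"tx":0.0135,"ty":-0.0365,"tz":0,"gripper":0},
    {"rx":0,"ry":0,"rz":0,"tx":0.0135,"ty":-0.0365,"tz":0,"gripper":0},
    {"rx":0,"ry":0,"rz":0,"tx":0.0135,"ty":-0.0365,"tz":0,"gripper":0},
    {"rx":0,"ry":0,"rz":0,"tx":0.0135,"ty":-0.0365,"tz":0,"gripper":0},
    {"rx":0,"ry":0,"rz":0,"tx":0.0135,"ty":-0.0365,"tz":0,"gripper":0},
    {"rx":0,"ry":0,"rz":0,"tx":0.0135,"ty":-0.0365,"tz":0,"gripper":0},
    {"rx":0,"ry":0,"rz":0,"tx":0.0135,"ty":-0.0365,"tz":0,"gripper":0},
    {"rx":0,"ry":0,"rz":0,"tx":0.0135,"ty":-0.0365,"tz":0,"gripper":0},
    {"rx":0,"ry":0,"rz":0,"tx":0,"ty":0,"tz":0,"gripper":0},
    {"rx":0,"ry":0,"rz":0,"tx":0,"ty":0,"tz":0,"gripper":0},
    {"rx":0,"ry":0,"rz":0,"tx":0,"ty":0,"tz":0,"gripper":0},
    {"rx":0,"ry":0,"rz":0,"tx":0,"ty":0,"tz":0,"gripper":0},
  ],
)

```text
clock: 17.95
position: [0.6486, 0.1037, 0.216]
eef_rot: [3.113, 0.422, -0.002]
force: [0.1, -0.5, 0.4]
finger_gap: 0.0914
grasp_force: 0.0
```

```bash
python3 -c "
from h import *
go(.648,.1055,.0735)"
```

```text
pos [0.6486 0.1037 0.216 ] tool delta [ 1.000e-04 -1.900e-03  1.425e-01] n 4 row [ 0.     -0.0005  0.0356] zdir [-9.e-04 -4.e-04 -1.e+00]
```

Request:
carry_out(
  commands=[
    {"rx":0,"ry":0,"rz":0,"tx":0,"ty":-0.0015,"tz":0.033,"gripper":0},
    {"rx":0,"ry":0,"rz":0,"tx":0,"ty":0,"tz":0.035,"gripper":0},
    {"rx":0,"ry":0,"rz":0,"tx":0,"ty":0,"tz":0.035,"gripper":0},
    {"rx":0,"ry":0,"rz":0,"tx":0,"ty":0,"tz":0.03,"gripper":0},
    {"rx":0,"ry":0,"rz":0,"tx":0,"ty":0,"tz":0.01,"gripper":0},
    {"rx":0,"ry":0,"rz":0,"tx":0,"ty":0,"tz":0,"gripper":0},
    {"rx":0,"ry":0,"rz":0,"tx":0,"ty":0,"tz":0,"gripper":90},
    {"rx":0,"ry":0,"rz":0,"tx":0,"ty":0,"tz":0,"gripper":110},
    {"rx":0,"ry":0,"rz":0,"tx":0,"ty":0,"tz":0,"gripper":120},
    {"rx":0,"ry":0,"rz":0,"tx":0,"ty":0,"tz":0,"gripper":130},
    {"rx":0,"ry":0,"rz":0,"tx":0,"ty":0,"tz":0,"gripper":140},
    {"rx":0,"ry":0,"rz":0,"tx":0,"ty":0,"tz":0,"gripper":150},
    {"rx":0,"ry":0,"rz":0,"tx":0,"ty":0,"tz":0,"gripper":255},
    {"rx":0,"ry":0,"rz":0,"tx":0,"ty":0,"tz":0,"gripper":255},
    {"rx":0,"ry":0,"rz":0,"tx":0,"ty":0,"tz":0,"gripper":255},
    {"rx":0,"ry":0,"rz":0,"tx":0,"ty":0,"tz":0,"gripper":255},
  ],
  squeeze=15,
)

```text
clock: 19.55
position: [0.6485, 0.1066, 0.0737]
eef_rot: [-3.113, -0.424, -0.0]
force: [0.3, 0.3, 3.0]
finger_gap: 0.0437
grasp_force: 15.0
```

```bash
python3 -c "
from h import *
go(*OB,.216)"
```

```text
pos [0.6485 0.1066 0.0737] tool delta [-0.0966 -0.2519 -0.1423] n 7 row [-0.0138 -0.036  -0.0203] zdir [ 2.e-04  1.e-04 -1.e+00]
```

Request:
carry_out(
  commands=[
    {"rx":0,"ry":0,"rz":0,"tx":0,"ty":0,"tz":-0.01,"gripper":255},
    {"rx":0,"ry":0,"rz":0,"tx":0,"ty":0,"tz":-0.02,"gripper":255},
    {"rx":0,"ry":0,"rz":0,"tx":0,"ty":0,"tz":-0.04,"gripper":255},
    {"rx":0,"ry":0,"rz":0,"tx":0,"ty":0,"tz":-0.04,"gripper":255},
    {"rx":0,"ry":0,"rz":0,"tx":0,"ty":0,"tz":-0.032,"gripper":255},
    {"rx":0,"ry":0,"rz":0,"tx":0,"ty":0,"tz":0,"gripper":255},
    {"rx":0,"ry":0,"rz":0,"tx":-0.0138,"ty":-0.036,"tz":0,"gripper":255},
    {"rx":0,"ry":0,"rz":0,"tx":-0.0138,"ty":-0.036,"tz":0,"gripper":255},
    {"rx":0,"ry":0,"rz":0,"tx":-0.0138,"ty":-0.036,"tz":0,"gripper":255},
    {"rx":0,"ry":0,"rz":0,"tx":-0.0138,"ty":-0.036,"tz":0,"gripper":255},
    {"rx":0,"ry":0,"rz":0,"tx":-0.0138,"ty":-0.036,"tz":0,"gripper":255},
    {"rx":0,"ry":0,"rz":0,"tx":-0.0138,"ty":-0.036,"tz":0,"gripper":255},
    {"rx":0,"ry":0,"rz":0,"tx":-0.0138,"ty":-0.036,"tz":0,"gripper":255},
    {"rx":0,"ry":0,"rz":0,"tx":0,"ty":0,"tz":0,"gripper":255},
    {"rx":0,"ry":0,"rz":0,"tx":0,"ty":0,"tz":0,"gripper":255},
    {"rx":0,"ry":0,"rz":0,"tx":0,"ty":0,"tz":0,"gripper":255},
  ],
)

```text
clock: 21.15
position: [0.4882, 0.3227, 0.2151]
eef_rot: [3.112, 0.424, -0.001]
force: [-0.5, 0.1, -0.2]
finger_gap: 0.0441
grasp_force: 15.0
```

```bash
python3 -c "
from h import *
go(*OB,.0737)
s=snapshot('scene');P=cloud(s)
for a,b in((.17,.18),(.185,.2)): print(np.median(slab(P,OB,.035,a,b),0))
s0=np.load('scene0.npz')
Q=slab(cloud(s),RO,.085,.034,.043);print(rect(Q))"
```

```text
pos [0.4882 0.3227 0.2151] tool delta [ 1.000e-04 -9.000e-04  1.414e-01] n 4 row [ 0.     -0.0002  0.0354] zdir [-4.e-04 -7.e-04 -1.e+00]
[0.50675954 0.3192209  0.17500239]
[0.50640732 0.31868964 0.19230928]
((648.42333984375, 96.79712677001953), (115.859130859375, 115.77297973632812), 68.73487091064453)
```

Request:
carry_out(
  commands=[
    {"rx":0,"ry":0,"rz":0,"tx":0,"ty":-0.0005,"tz":0.03,"gripper":255},
    {"rx":0,"ry":0,"rz":0,"tx":0,"ty":0,"tz":0.035,"gripper":255},
    {"rx":0,"ry":0,"rz":0,"tx":0,"ty":0,"tz":0.035,"gripper":255},
    {"rx":0,"ry":0,"rz":0,"tx":0,"ty":0,"tz":0.015,"gripper":255},
    {"rx":0,"ry":0,"rz":0,"tx":0,"ty":0,"tz":0.01,"gripper":255},
    {"rx":0,"ry":0,"rz":0,"tx":0,"ty":0,"tz":0.01,"gripper":255},
    {"rx":0,"ry":0,"rz":0,"tx":0,"ty":0,"tz":0.005,"gripper":255},
    {"rx":0,"ry":0,"rz":0,"tx":0,"ty":0,"tz":0,"gripper":255},
    {"rx":0,"ry":0,"rz":0,"tx":0,"ty":0,"tz":0,"gripper":255},
    {"rx":0,"ry":0,"rz":0,"tx":0,"ty":0,"tz":0,"gripper":255},
  ],
)

```text
clock: 22.2
position: [0.4883, 0.3244, 0.0764]
eef_rot: [-3.112, -0.424, -0.002]
force: [0.4, -0.3, -0.3]
finger_gap: 0.0438
grasp_force: 15.0
```

Request:
carry_out(
  commands=[
    {"rx":0,"ry":0,"rz":0,"tx":0,"ty":0,"tz":0.001,"gripper":255},
    {"rx":0,"ry":0,"rz":0,"tx":0,"ty":0,"tz":0,"gripper":255},
    {"rx":0,"ry":0,"rz":0,"tx":0,"ty":0,"tz":0,"gripper":255},
  ],
)

```text
clock: 22.5
position: [0.4878, 0.324, 0.0747]
eef_rot: [-3.113, -0.424, -0.0]
force: [0.3, 0.4, -1.4]
finger_gap: 0.0442
grasp_force: 15.0
```

Request:
carry_out(
  commands=[
    {"rx":0,"ry":0,"rz":0,"tx":0,"ty":0,"tz":0.001,"gripper":255},
    {"rx":0,"ry":0,"rz":0,"tx":0,"ty":0,"tz":0.0003,"gripper":255},
    {"rx":0,"ry":0,"rz":0,"tx":0,"ty":0,"tz":0,"gripper":255},
    {"rx":0,"ry":0,"rz":0,"tx":0,"ty":0,"tz":0,"gripper":255},
  ],
)

```text
clock: 22.9
position: [0.488, 0.3242, 0.0737]
eef_rot: [-3.113, -0.424, -0.001]
force: [-1.9, -0.4, 6.0]
finger_gap: 0.0443
grasp_force: 15.0
```

Request:
carry_out(
  commands=[
    {"rx":0,"ry":0,"rz":0,"tx":0,"ty":0,"tz":-0.0005,"gripper":150},
    {"rx":0,"ry":0,"rz":0,"tx":0,"ty":0,"tz":0,"gripper":90},
    {"rx":0,"ry":0,"rz":0,"tx":0,"ty":0,"tz":0,"gripper":0},
    {"rx":0,"ry":0,"rz":0,"tx":0,"ty":0,"tz":0,"gripper":0},
    {"rx":0,"ry":0,"rz":0,"tx":0,"ty":0,"tz":0,"gripper":0},
    {"rx":0,"ry":0,"rz":0,"tx":0,"ty":0,"tz":0,"gripper":0},
    {"rx":0,"ry":0,"rz":0,"tx":0,"ty":0,"tz":0,"gripper":0},
    {"rx":0,"ry":0,"rz":0,"tx":0,"ty":0,"tz":-0.01,"gripper":0},
    {"rx":0,"ry":0,"rz":0,"tx":0,"ty":0,"tz":-0.04,"gripper":0},
    {"rx":0,"ry":0,"rz":0,"tx":0,"ty":0,"tz":-0.04,"gripper":0},
    {"rx":0,"ry":0,"rz":0,"tx":0,"ty":0,"tz":-0.04,"gripper":0},
    {"rx":0,"ry":0,"rz":0,"tx":0,"ty":0,"tz":-0.01,"gripper":0},
    {"rx":0,"ry":0,"rz":0,"tx":0,"ty":0,"tz":0,"gripper":0},
    {"rx":0,"ry":0,"rz":0,"tx":0,"ty":0,"tz":0,"gripper":0},
  ],
)

```text
clock: 24.3
position: [0.4873, 0.3236, 0.2131]
eef_rot: [3.112, 0.424, -0.001]
force: [-0.5, -0.7, -0.1]
finger_gap: 0.092
grasp_force: 0.0
```

```bash
python3 -c "
from h import *
go(.458,-.1207,.216)
s=snapshot('scene');P=cloud(s)
Q=slab(P,OB,.05,.102,.11);print([np.round(x,1) for x in circ(Q)],np.median(Q,0))
Q=slab(P,OB,.085,.034,.043);print(rect(Q))
Q=slab(P,OFF,.05,.073,.083);print([np.round(x,1) for x in circ(Q)],np.median(Q,0))"
```

```text
pos [0.4873 0.3236 0.2131] tool delta [-0.1471  0.4203 -0.0027] n 11 row [-0.0134  0.0382 -0.0002] zdir [-8.e-04 -5.e-04 -1.e+00]
[array([489.9, 323.2]), np.float64(23.9)] [0.49107592 0.32256256 0.10517034]
((489.3379211425781, 322.86334228515625), (121.07249450683594, 90.103271484375), 69.25335693359375)
[array([ 458.8, -120.8]), np.float64(33.5)] [ 0.46041128 -0.12115268  0.07831452]
```

Mid is in place. Now for the wide candle.

Request:
carry_out(
  commands=[
    {"rx":0,"ry":0,"rz":0,"tx":-0.0134,"ty":0.0382,"tz":0,"gripper":0},
    {"rx":0,"ry":0,"rz":0,"tx":-0.0134,"ty":0.0382,"tz":0,"gripper":0},
    {"rx":0,"ry":0,"rz":0,"tx":-0.0134,"ty":0.0382,"tz":0,"gripper":0},
    {"rx":0,"ry":0,"rz":0,"tx":-0.0134,"ty":0.0382,"tz":0,"gripper":0},
    {"rx":0,"ry":0,"rz":0,"tx":-0.0134,"ty":0.0382,"tz":0,"gripper":0},
    {"rx":0,"ry":0,"rz":0,"tx":-0.0134,"ty":0.0382,"tz":0,"gripper":0},
    {"rx":0,"ry":0,"rz":0,"tx":-0.0134,"ty":0.0382,"tz":0,"gripper":0},
    {"rx":0,"ry":0,"rz":0,"tx":-0.0134,"ty":0.0382,"tz":0,"gripper":0},
    {"rx":0,"ry":0,"rz":0,"tx":-0.0134,"ty":0.0382,"tz":0,"gripper":0},
    {"rx":0,"ry":0,"rz":0,"tx":-0.0134,"ty":0.0382,"tz":0,"gripper":0},
    {"rx":0,"ry":0,"rz":0,"tx":-0.0134,"ty":0.0382,"tz":0,"gripper":0},
    {"rx":0,"ry":0,"rz":0,"tx":0,"ty":0,"tz":0,"gripper":0},
    {"rx":0,"ry":0,"rz":0,"tx":0,"ty":0,"tz":0,"gripper":0},
    {"rx":0,"ry":0,"rz":0,"tx":0,"ty":0,"tz":0,"gripper":0},
    {"rx":0,"ry":0,"rz":0,"tx":0,"ty":0,"tz":0,"gripper":0},
  ],
)

```text
clock: 25.85
position: [0.458, -0.1192, 0.2133]
eef_rot: [-3.112, -0.426, 0.001]
force: [0.3, 0.2, 0.4]
finger_gap: 0.092
grasp_force: 0.0
```

```bash
python3 -c "
from h import *
go(.458,-.1207,.0505)"
```

```text
pos [ 0.458  -0.1192  0.2133] tool delta [-0.0003  0.0016  0.1628] n 5 row [-0.0001  0.0003  0.0326] zdir [-1.e-03  5.e-04 -1.e+00]
```

Request:
carry_out(
  commands=[
    {"rx":0,"ry":0,"rz":0,"tx":0,"ty":0.001,"tz":0.033,"gripper":0},
    {"rx":0,"ry":0,"rz":0,"tx":0,"ty":0,"tz":0.04,"gripper":0},
    {"rx":0,"ry":0,"rz":0,"tx":0,"ty":0,"tz":0.04,"gripper":0},
    {"rx":0,"ry":0,"rz":0,"tx":0,"ty":0,"tz":0.035,"gripper":0},
    {"rx":0,"ry":0,"rz":0,"tx":0,"ty":0,"tz":0.015,"gripper":0},
    {"rx":0,"ry":0,"rz":0,"tx":0,"ty":0,"tz":0,"gripper":0},
    {"rx":0,"ry":0,"rz":0,"tx":0,"ty":0,"tz":0,"gripper":50},
    {"rx":0,"ry":0,"rz":0,"tx":0,"ty":0,"tz":0,"gripper":70},
    {"rx":0,"ry":0,"rz":0,"tx":0,"ty":0,"tz":0,"gripper":80},
    {"rx":0,"ry":0,"rz":0,"tx":0,"ty":0,"tz":0,"gripper":90},
    {"rx":0,"ry":0,"rz":0,"tx":0,"ty":0,"tz":0,"gripper":100},
    {"rx":0,"ry":0,"rz":0,"tx":0,"ty":0,"tz":0,"gripper":255},
    {"rx":0,"ry":0,"rz":0,"tx":0,"ty":0,"tz":0,"gripper":255},
    {"rx":0,"ry":0,"rz":0,"tx":0,"ty":0,"tz":0,"gripper":255},
    {"rx":0,"ry":0,"rz":0,"tx":0,"ty":0,"tz":0,"gripper":255},
  ],
  squeeze=20,
)

```text
clock: 27.35
position: [0.459, -0.1213, 0.0516]
eef_rot: [3.113, 0.424, 0.002]
force: [-1.5, 2.0, 8.3]
finger_gap: 0.0597
grasp_force: 20.0
```

```bash
python3 -c "
from h import *
go(.6475,.0975,.216)"
```

```text
pos [ 0.459  -0.1213  0.0516] tool delta [ 0.2404 -0.1605 -0.1642] n 7 row [ 0.0343 -0.0229 -0.0235] zdir [ 1.2e-03 -1.0e-04 -1.0e+00]
```

Request:
carry_out(
  commands=[
    {"rx":0,"ry":0,"rz":0,"tx":0,"ty":0,"tz":-0.01,"gripper":255},
    {"rx":0,"ry":0,"rz":0,"tx":0,"ty":0,"tz":-0.025,"gripper":255},
    {"rx":0,"ry":0,"rz":0,"tx":0,"ty":0,"tz":-0.04,"gripper":255},
    {"rx":0,"ry":0,"rz":0,"tx":0,"ty":0,"tz":-0.045,"gripper":255},
    {"rx":0,"ry":0,"rz":0,"tx":0,"ty":0,"tz":-0.044,"gripper":255},
    {"rx":0,"ry":0,"rz":0,"tx":0,"ty":0,"tz":0,"gripper":255},
    {"rx":0,"ry":0,"rz":0,"tx":0.0343,"ty":-0.0229,"tz":0,"gripper":255},
    {"rx":0,"ry":0,"rz":0,"tx":0.0343,"ty":-0.0229,"tz":0,"gripper":255},
    {"rx":0,"ry":0,"rz":0,"tx":0.0343,"ty":-0.0229,"tz":0,"gripper":255},
    {"rx":0,"ry":0,"rz":0,"tx":0.0343,"ty":-0.0229,"tz":0,"gripper":255},
    {"rx":0,"ry":0,"rz":0,"tx":0.0343,"ty":-0.0229,"tz":0,"gripper":255},
    {"rx":0,"ry":0,"rz":0,"tx":0.0343,"ty":-0.0229,"tz":0,"gripper":255},
    {"rx":0,"ry":0,"rz":0,"tx":0.0343,"ty":-0.0229,"tz":0,"gripper":255},
    {"rx":0,"ry":0,"rz":0,"tx":0,"ty":0,"tz":0,"gripper":255},
    {"rx":0,"ry":0,"rz":0,"tx":0,"ty":0,"tz":0,"gripper":255},
    {"rx":0,"ry":0,"rz":0,"tx":0,"ty":0,"tz":0,"gripper":255},
  ],
)

```text
clock: 28.95
position: [0.6457, 0.0966, 0.214]
eef_rot: [3.113, 0.424, -0.003]
force: [-0.6, -0.4, -0.8]
finger_gap: 0.0593
grasp_force: 20.0
```

```bash
python3 -c "
from h import *
go(.6475,.0975,.0686)
s=snapshot('scene');P=cloud(s)
for a,b in((.175,.185),(.19,.2)): print(np.median(slab(P,(.6475,.0975),.045,a,b),0))
Q=slab(P,RO,.085,.034,.043);print(rect(Q))"
```

```text
pos [0.6457 0.0966 0.214 ] tool delta [ 0.0023 -0.0004  0.1454] n 4 row [ 0.0006 -0.0001  0.0363] zdir [-1.9e-03 -6.0e-04 -1.0e+00]
[0.67006385 0.10068936 0.18002201]
[0.66970143 0.1020858  0.19562365]
((648.94482421875, 96.08053588867188), (116.13689422607422, 114.53326416015625), 9.482336044311523)
```

Request:
carry_out(
  commands=[
    {"rx":0,"ry":0,"rz":0,"tx":0.0018,"ty":0,"tz":0.03,"gripper":255},
    {"rx":0,"ry":0,"rz":0,"tx":0,"ty":0,"tz":0.035,"gripper":255},
    {"rx":0,"ry":0,"rz":0,"tx":0,"ty":0,"tz":0.035,"gripper":255},
    {"rx":0,"ry":0,"rz":0,"tx":0,"ty":0,"tz":0.018,"gripper":255},
    {"rx":0,"ry":0,"rz":0,"tx":0,"ty":0,"tz":0.01,"gripper":255},
    {"rx":0,"ry":0,"rz":0,"tx":0,"ty":0,"tz":0.01,"gripper":255},
    {"rx":0,"ry":0,"rz":0,"tx":0,"ty":0,"tz":0.005,"gripper":255},
    {"rx":0,"ry":0,"rz":0,"tx":0,"ty":0,"tz":0,"gripper":255},
    {"rx":0,"ry":0,"rz":0,"tx":0,"ty":0,"tz":0,"gripper":255},
    {"rx":0,"ry":0,"rz":0,"tx":0,"ty":0,"tz":0,"gripper":255},
  ],
)

```text
clock: 30.0
position: [0.6492, 0.098, 0.0727]
eef_rot: [-3.113, -0.424, -0.002]
force: [0.1, -0.0, -2.2]
finger_gap: 0.0598
grasp_force: 20.0
```

Request:
carry_out(
  commands=[
    {"rx":0,"ry":0,"rz":0,"tx":0,"ty":0,"tz":0.0005,"gripper":255},
    {"rx":0,"ry":0,"rz":0,"tx":0,"ty":0,"tz":0,"gripper":255},
    {"rx":0,"ry":0,"rz":0,"tx":0,"ty":0,"tz":0,"gripper":255},
  ],
)

```text
clock: 30.3
position: [0.6487, 0.0979, 0.0714]
eef_rot: [-3.113, -0.424, -0.0]
force: [-0.6, -0.2, -2.2]
finger_gap: 0.0595
grasp_force: 20.0
```

Request:
carry_out(
  commands=[
    {"rx":0,"ry":0,"rz":0,"tx":-0.0008,"ty":0,"tz":0.001,"gripper":255},
    {"rx":0,"ry":0,"rz":0,"tx":0,"ty":0,"tz":0.001,"gripper":255},
    {"rx":0,"ry":0,"rz":0,"tx":0,"ty":0,"tz":0,"gripper":255},
    {"rx":0,"ry":0,"rz":0,"tx":0,"ty":0,"tz":0,"gripper":255},
  ],
)

```text
clock: 30.7
position: [0.6479, 0.0977, 0.0692]
eef_rot: [-3.113, -0.424, 0.0]
force: [-0.5, -0.0, -1.8]
finger_gap: 0.0596
grasp_force: 20.0
```

Request:
carry_out(
  commands=[
    {"rx":0,"ry":0,"rz":0,"tx":0,"ty":0,"tz":0.0005,"gripper":255},
    {"rx":0,"ry":0,"rz":0,"tx":0,"ty":0,"tz":0,"gripper":255},
    {"rx":0,"ry":0,"rz":0,"tx":0,"ty":0,"tz":0,"gripper":255},
  ],
)

```text
clock: 31.0
position: [0.6479, 0.0977, 0.0688]
eef_rot: [-3.113, -0.424, 0.0]
force: [-0.2, 0.1, -0.4]
finger_gap: 0.0597
grasp_force: 20.0
```

Within about 0.3 mm of the floor and starting to take load. I'll release and rise.

Request:
carry_out(
  commands=[
    {"rx":0,"ry":0,"rz":0,"tx":0,"ty":0,"tz":0.0003,"gripper":255},
    {"rx":0,"ry":0,"rz":0,"tx":0,"ty":0,"tz":0,"gripper":70},
    {"rx":0,"ry":0,"rz":0,"tx":0,"ty":0,"tz":0,"gripper":0},
    {"rx":0,"ry":0,"rz":0,"tx":0,"ty":0,"tz":0,"gripper":0},
    {"rx":0,"ry":0,"rz":0,"tx":0,"ty":0,"tz":0,"gripper":0},
    {"rx":0,"ry":0,"rz":0,"tx":0,"ty":0,"tz":0,"gripper":0},
    {"rx":0,"ry":0,"rz":0,"tx":0,"ty":0,"tz":0,"gripper":0},
    {"rx":0,"ry":0,"rz":0,"tx":0,"ty":0,"tz":-0.01,"gripper":0},
    {"rx":0,"ry":0,"rz":0,"tx":0,"ty":0,"tz":-0.04,"gripper":0},
    {"rx":0,"ry":0,"rz":0,"tx":0,"ty":0,"tz":-0.04,"gripper":0},
    {"rx":0,"ry":0,"rz":0,"tx":0,"ty":0,"tz":-0.04,"gripper":0},
    {"rx":0,"ry":0,"rz":0,"tx":0,"ty":0,"tz":-0.02,"gripper":0},
    {"rx":0,"ry":0,"rz":0,"tx":0,"ty":0,"tz":0,"gripper":0},
    {"rx":0,"ry":0,"rz":0,"tx":0,"ty":0,"tz":0,"gripper":0},
    {"rx":0,"ry":0,"rz":0,"tx":0,"ty":0,"tz":0,"gripper":0},
  ],
)

```text
clock: 32.5
position: [0.647, 0.0975, 0.2171]
eef_rot: [-3.113, -0.424, 0.004]
force: [-0.6, 0.5, 0.1]
finger_gap: 0.0915
grasp_force: 0.0
```

```bash
python3 -c "
from h import *
s=snapshot('scene');P=cloud(s)
for n,c,z in(('sq',SQ,.116),('ob',OB,.106),('ro',RO,.096)):
    Q=slab(P,c,.05,z-.004,z+.004);print(n,[np.round(x,1) for x in circ(Q)],np.median(Q,0).round(4),[np.round(x,1) for x in rect(slab(P,c,.085,.034,.043))])
cv2.imwrite('pics/s3.png',s['image'][100:400,50:550,::-1])"
```

```text
sq [array([ 618.6, -283. ]), np.float64(15.1)] [ 0.6202 -0.2822  0.1152] [array([ 618.3, -282.5]), array([82.9, 75.5]), np.float64(25.2)]
ob [array([488. , 324.2]), np.float64(25.3)] [0.4905 0.3224 0.1055] [array([488.9, 322.8]), array([121.6,  89.9]), np.float64(70.5)]
ro [array([646.5,  95.5]), np.float64(32.3)] [0.649  0.0961 0.0952] [array([653.8,  97.4]), array([107.4, 114.8]), np.float64(12.9)]
```

View pics/s3.png

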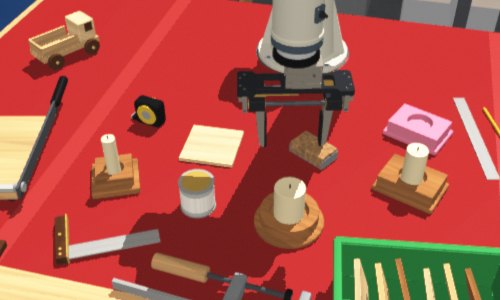

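The picture shows slim in the square holder (110,160), wide in the round one (290,205) and mid in the oblong (415,165). All are upright and centred at the expected heights, with the bystanders untouched and the gripper clear.

```bash
python3 -c "
from cell import job_done; print(job_done())"
```

```text
the job is handed in; nothing more can be done
None
```

I moved all three candles into their own holders, upright and in the bores, using the plywood offcut as the waiting spot for the thick one, and handed the job in at about 32 s; no verdict came back.

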